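Set the loaf stop and cam it shut at the length mark

TASK

Get the slicing board ready for portioning: first move the stray croissant off the board and set it down in the middle of the white plate. Then grip the black knob of the cam lever, draw the sliding loaf stop along its rail with the lever still swung out until its pointer lines up with the brass length mark, and fold the lever fully closed along the rail without letting the stop leave the mark (a spring pulls it back). Finish while still holding the knob, lever closed and stop on the mark; leave the coffee cup, the tin and the ring cookie where they stand.

Things in the scene. Friction and masses are not known exactly. Their poses are not given: they have to be found in the camera images.
- slicing_board: Fixed pale wooden board, 140 (x) x 240 (y) x 18 mm high. Origin under its centre on the counter; its y axis runs along its length, and its near long side (-x of the board) carries an aluminium rail along y, 14 mm wide, centred at board x = -45 mm, rising to z = 26 mm. A steel scale strip with ticks lies on the near edge, beside the rail; at the +y end a dark knife groove crosses the board.
- loaf_stop (a joint): How far the aluminium loaf stop has slid along the rail, in m: 0 at the -y (right) end, growing along board +y, up to 0.15. A spring always pulls it back towards 0 with 2.7 to 3.6 N (friction 0.4 N), so it runs back if let go. The stop is a 26 x 36 mm carriage on the rail (top at z = 44 mm above the counter) with a cross plate 10 mm thick reaching over the board to board x = +55 mm, from 5 mm above the board up to z = 55 mm.
- cam_lever (a joint): Angle of the steel cam lever on top of the carriage, in rad, about a vertical pivot. 0 = closed: the lever lies along the rail, pointing to board -y. It opens by swinging its knob out towards board -x (towards the robot); at angle a the knob's axis stands at pivot + 55 mm x (-sin a, -cos a) in the board's x, y. Range 0 to 1.12 with stops at both ends; it starts at about 1; it has no spring, only slight friction (0.03 N m), and stays where it is left.
- lever_pivot (a point): Point on the lever's pivot axis on the carriage, 53 mm above the counter; it slides with the stop. Axes as the board's.
- lever_knob: Upright black round knob on the free end of the cam lever, 20 mm in diameter, 42 mm tall. Origin at the centre of its foot, about 57 mm above the counter, so it stands from z = 57 to 99 mm; it is gripped from above round its upper 30 mm, from any side. Its axes turn with the lever.
- stop_pointer (a point): Tip of the small dark steel pointer on the near side of the carriage, above the scale strip, at the same board y as the lever pivot. Axes as the board's.
- length_mark: Small brass clip on the scale strip (foot 14 x 18 mm, 5 mm high, with an upright blade 3 mm thick that rises 16 mm above the strip), fixed for the run. Origin on the strip below the blade; its axes are the board's. The stop is on the mark when the pointer has the same board y as this origin.
- stray_croissant: Loose croissant lying on the board in the way of the stop, about 51 (own x) x 83 (own y) x 39 mm high, 60 g. Origin at the centre of its underside; its long axis is its own y: grasp it across the middle along its own x.
- plate: Fixed round white ceramic plate on the counter to the right of the board, 150 mm across, rim 16 mm high, inner floor about 5 mm above the counter. Origin under its centre.
- coffee_cup: Bystander: white cup, 73 mm across, 61 mm high, beyond the board. Origin under its centre.
- spoon_tin: Bystander: grey tin of wooden stirrers, 67 mm across, 142 mm high, beyond the board. Origin under its centre.
- ring_cookie: Bystander: ring cookie, 60 mm across, 22 mm high, to the left of the board. Origin under its centre. Keep clear also of the fixed furniture: left, a gauze dome 233 mm high, 244 mm across, at world x 0.49, y 0.30, and a bread-ring tree 520 mm high at x 0.51, y 0.53 with cross arms reaching 0.2 m out; right, a red tin 59 mm high at x 0.43, y -0.22.
Things that resemble listed ones, but are neither listed nor needed, are in the scene too. What is shaped like the stray_croissant but purple is not meant.

How it is judged:
By the outcome, as a careful person would: the job done as asked, in the order asked, and still so for the second after the job is handed in, while the arm keeps its last pose, push and grip.
It also fails if it takes over 61 s, if anything falls off the work surface, if the arm or the gripper's body presses on something with over 40 N, if the wrist force passes 120 N, or if a joint passes its speed limit or range.

ROBOT

A 6-joint arm with a two-finger parallel gripper is mounted at the origin on a cart in front of the work surface, level with it; the furniture and walls round the work are solid. World frame = base frame: x ahead of the robot, y to its left, z up, the work surface at z = 0. Lengths are in mm, angles in rad, forces in N, time in s.
With the tool pointing down it reaches from about 400 to 925 mm from the base axis. Payload 12.5 kg.
Tool frame: the origin (TCP) lies at the very end of the fingers, on their centre line; the grasp point (between the pads) lies 19 mm behind it; z points along the fingers, y is the direction in which the jaws open and shut (so a half turn about z gives the same grasp; the last joint's range is limited). The gripper opens to 95 mm and grips with 3 to 60 N. Pads are 20 mm wide; open, the fingers measure 119 mm over their backs; the gripper's body (75 mm by 180 mm) begins 59 mm behind the grasp point.
Start: joints at [-1.386, 0.491, 1.559, -0, 1.092, -0.106], TCP at [179.222, -598.773, 192.061] pointing down, gripper open.
Joint ranges: [-3.1, 3.1], [-0.84, 2.19], [0.05, 2.79], [-1.13, 4.28], [0.06, 2.93], [-2.69, 2.69]. Speed limits (rad/s): [2.22, 2.22, 2.79, 3.14, 3.14, 3.14].

INTERFACE

Orientations are given as [roll, pitch, yaw] about the fixed x, y, z axes, in that order (R = Rz(yaw) Ry(pitch) Rx(roll)).
In Python, from cell import env gives the robot as it stands.
- The arm moves only by the shell command python3 -m pendant 'ROWS'. ROWS is JSON, a list that holds one entry, the list of rows, each a list of 5 numbers: the opening, from 0 (shut) to 1 (fully open), then the shift along the tool's x, y, z in m, then the turn about the tool's z in rad. A call has exactly 8 rows; each row is the pose to reach, as a shift and turn from the pose commanded when the call began, along the tool's axes at that moment; what a row does not reach only later rows make up. A row lasts 1/10 s, in which the tool goes at most 50 mm and 8.59 degrees, less where a joint would pass 70% of its speed; a pose out of reach is approached as far as the arm can. A call with a gripper value outside its range is refused whole. The fingers move at their own pace and stop on an object; the grip force is fixed at half the most. Time passes only in rows, so rows that repeat a pose let the fingers close, or fill a call up. It gives the time, the measured TCP pose, the force and the opening at its end, in the units of the state.
- env.state(): the state, without advancing time (a new reading comes with each control period).
- env.read_camera(name): name is "side" or "top"; returns a dict with "image" (384x512x3 uint8, blue, green, red), "range_z" (384x512 float32, mm along the optical axis (not along the pixel's ray), 0 where there is no reading), "fx", "fy", "cx", "cy" (pixels), "rvec" (rotation vector, rad) and "tvec" (3), from world to camera coordinates, as OpenCV has them. Camera axes: x right, y down, z forward; pixel columns grow to the right and rows downward; lengths in mm; the calibration is good to about 2 mm. A picture is of the moment at which its call begins.
- env.job_done(): hands the job in, once; it reports no verdict.
The state is a dict: "t": time; "joints": joint angles; "qvel": joint speeds; "tau": joint torques, N m; "eef_pos": TCP position; "tcp_rot": TCP orientation; "ft_force": force on the tool from outside, world axes, zero at the start; "moment": the same for the moment, N m; "opening": opening from 0.0 (shut) to 1.0 (fully open).
Only numpy, scipy, OpenCV 4.12 (cv2) and the standard library are available. Lean on these libraries where they do the work, as an engineer would, in place of code of your own. Each camera call takes 0.05 s, during which the arm holds its last target. There are 200 camera calls.

## Working session

There is one attempt and no reset: what is moved stays moved. The work goes in short steps, Python scripts to look and compute and a shell command to move; the robot and the scene stay as the last step left them, time stands still between calls to the robot, and variables do not carry over. Pictures are saved under pics/ and viewed, about 8 in all and at most 12, crops included, and the job is handed in when it is done.

```bash
mkdir -p pics; ls; cat > h.py <<'E'
import numpy as np, cv2
from cell import env
def cam(n):
    c=env.read_camera(n); R,_=cv2.Rodrigues(np.array(c["rvec"],float)); c["R"]=R; c["t"]=np.array(c["tvec"],float).ravel(); return c
def ray(c,u,v,z):
    d=c["R"].T@np.array([(u-c["cx"])/c["fx"],(v-c["cy"])/c["fy"],1.]); o=-c["R"].T@c["t"]
    return o+d*(z-o[2])/d[2]
def cloud(c):
    Z=c["range_z"]; v,u=np.indices(Z.shape)
    P=np.stack([(u-c["cx"])/c["fx"]*Z,(v-c["cy"])/c["fy"]*Z,Z],-1)
    W=(P-c["t"])@c["R"]; W[Z==0]=np.nan; return W
def proj(c,p):
    q=c["R"]@np.array(p,float)+c["t"]; return q[0]/q[2]*c["fx"]+c["cx"],q[1]/q[2]*c["fy"]+c["cy"]
E
python3 - <<'E'
from h import *
for n in("top","side"):
    c=cam(n); cv2.imwrite(f"pics/{n}0.png",c["image"]); print(n,-c["R"].T@c["t"],c["R"][2],c["fx"])
    np.save(f"pics/{n}0.npy",cloud(c)); np.save(f"pics/{n}0c.npy",c,allow_pickle=True)
print(env.state())
E
```

```text
pics
top [ 470.43823966  -71.39475066 1183.16363975] [ 0.08834718  0.01976153 -0.9958937 ] 438.4830934423859
side [ 757.75079851  718.09801574 1081.62016111] [-0.15062739 -0.60737594 -0.78000375] 434.9516533695429
{'t': 0.1, 'joints': array([-1.38559266e+00,  4.91477340e-01,  1.55940205e+00,  3.18713663e-05,
        1.09171114e+00, -1.05649203e-01]), 'qvel': array([-1.34874466e-03, -5.47166040e-04, -2.01965201e-03,  8.32043104e-04,
       -1.66880992e-03, -4.94459165e-06]), 'tau': array([ 2.50363060e-03, -6.13624549e+01, -2.58605897e+01,  6.94141374e-02,
        4.70198644e-02, -5.06965682e-05]), 'eef_pos': array([ 179.18555323, -598.50607576,  191.52916699]), 'tcp_rot': array([-3.14060332e+00, -1.33339735e-04,  2.90838097e-01]), 'ft_force': array([-0.36964232,  0.48312246, -0.13099669]), 'moment': array([0.01474671, 0.0011822 , 0.01304865]), 'opening': 0.9982470878959646}
```

View pics/top0.png

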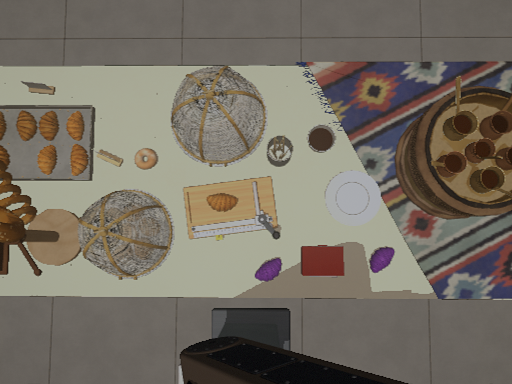

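View pics/side0.png

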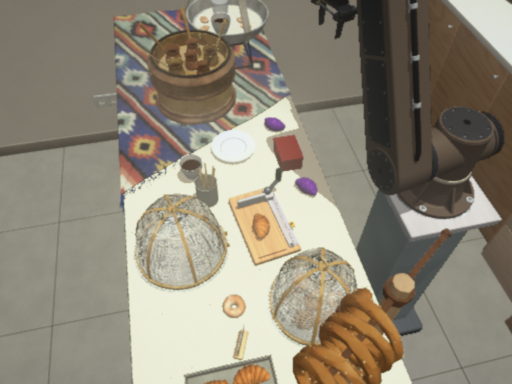

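Top view: board around (231,208), croissant at (222,202), stop plate at (257,200), knob at (276,234), brass clip near (220,238), plate at (352,197). Next I measure these positions.

```bash
python3 - <<'E'
from h import *
c=np.load("pics/top0c.npy",allow_pickle=True).item(); W=np.load("pics/top0.npy"); im=c["image"]
hsv=cv2.cvtColor(im,cv2.COLOR_BGR2HSV)
cv2.imwrite("pics/crop0.png",cv2.resize(im[170:250,175:295],None,fx=6,fy=6,interpolation=cv2.INTER_CUBIC))
roi=np.zeros(im.shape[:2],bool); roi[165:250,175:300]=1
wz=W[...,2]
# croissant
m=roi&(hsv[...,0]<18)&(hsv[...,1]>150)&(wz>22)&(wz<70)
n,l,s,ce=cv2.connectedComponentsWithStats(m.astype(np.uint8)); k=1+np.argmax(s[1:,4]); print("cro",s[k],ce[k])
P=W[l==k]; print("z",np.percentile(P[:,2],[5,50,95]));
xy=P[:,:2]; r=cv2.minAreaRect(xy.astype(np.float32)); print(r)
e,v=np.linalg.eigh(np.cov(xy.T)); print("mean",xy.mean(0),"long axis",v[:,1],np.degrees(np.arctan2(v[1,1],v[0,1])))
# board
b=roi&(wz>9)&(wz<70)&(hsv[...,1]>60)
n,l,s,ce=cv2.connectedComponentsWithStats(((roi&(wz>10)&(wz<60))).astype(np.uint8)); k=1+np.argmax(s[1:,4]); 
Q=W[(l==k)&(wz<23)]; r=cv2.minAreaRect(Q[:,:2].astype(np.float32)); print("board",r,len(Q))
# plate
for u,vv in((352,197),(276,234),(220,238)): print(u,vv,W[vv,u],ray(c,u,vv,5))
p=np.zeros_like(roi);p[160:235,315:390]=1
m=p&(wz>3)&(wz<30)&(hsv[...,1]<40)&(W[...,1]<-170); P=W[m]; print("plate",cv2.minEnclosingCircle(P[:,:2].astype(np.float32)))
K=W[roi&(wz>85)&(wz<110)]; print("knob",len(K),K.mean(0) if len(K) else 0, K.min(0),K.max(0))
y=roi&(hsv[...,0]>20)&(hsv[...,0]<35)&(hsv[...,1]>140); vs,us=np.nonzero(y); print("brass",us,vs,W[y].round())
E
```

```text
cro [207 194  30  17 363] [221.46556474 201.58402204]
z [41.18070156 49.7871787  57.53227755]
((577.3607177734375, 47.41941833496094), (76.9239730834961, 42.23611068725586), 89.23147583007812)
mean [577.89209803  46.34978535] long axis [0.04598562 0.9989421 ] 87.36428853341287
board ((560.5107421875, 25.6138916015625), (151.6328887939453, 240.06268310546875), 7.80889892578125) 3457
352 197 [ 595.81848952 -300.79268712    4.71915854] [ 595.78860948 -300.73801806    5.        ]
276 234 [493.34162021 -94.47605415 102.05405607] [495.39771704 -96.54812358   5.        ]
220 238 [483.71778957  51.76678415  22.8007103 ] [483.92150637  53.65616095   5.        ]
plate ((598.3372192382812, -300.393310546875), 138.8615264892578)
knob 49 [490.83205604 -95.3364042   97.33239199] [ 483.55630183 -104.53361255   93.28724847] [498.40528054 -87.18265065 102.58862801]
brass [218 219 220 221 217 218] [235 235 235 235 236 236] [[492.  57.  25.]
 [492.  54.  25.]
 [492.  51.  27.]
 [492.  49.  26.]
 [489.  59.  27.]
 [489.  56.  35.]]
```

View pics/crop0.png

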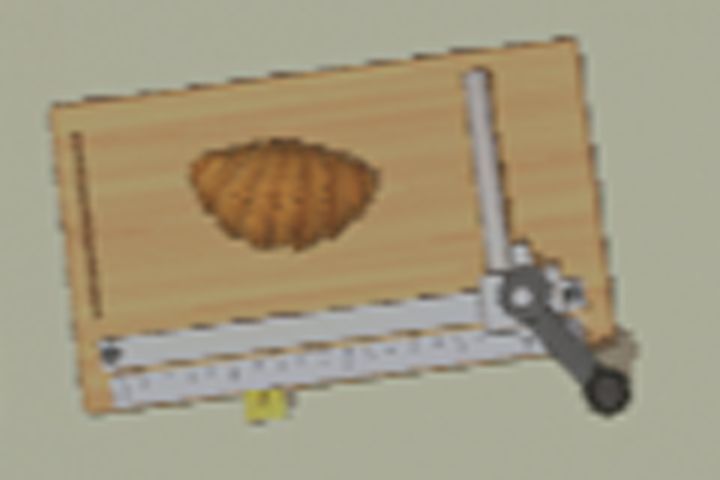

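The crop shows the board corners at crop (52,103), (577,38), (612,345) and (90,412). The pivot is at (521,293), the knob top at (607,390) and the brass clip at (266,403). I'll cast rays for these.

```bash
python3 - <<'E'
from h import *
c=np.load("pics/top0c.npy",allow_pickle=True).item()
f=lambda a,b,z: ray(c,(a+.5)/6-.5+175,(b+.5)/6-.5+170,z)
C=[f(*q,18) for q in((52,103),(577,38),(612,345),(90,412))]
for q in C: print(q.round(1))
print([np.linalg.norm(C[i]-C[(i+1)%4]).round(1) for i in range(4)])
d=C[0]-C[1]; th=np.arctan2(-d[0],d[1]); d2=C[3]-C[2]; th2=np.arctan2(-d2[0],d2[1]); d3=C[0]-C[3];d4=C[1]-C[2]
print("yaw",np.degrees([th,th2,np.arctan2(d3[1],d3[0]),np.arctan2(d4[1],d4[0])]))
ctr=np.mean(C,0); th=(th+th2)/2; R=np.array([[np.cos(th),-np.sin(th)],[np.sin(th),np.cos(th)]])
loc=lambda p:(R.T@(p[:2]-ctr[:2])).round(1)
print("ctr",ctr)
for n,q in dict(piv=(521,293,58),knob=(607,390,99),markfoot=(266,404,24),bladetop=(266,403,35),platetopend=(476,72,55)).items(): p=f(*q); print(n,p.round(1),loc(p))
# side
s=np.load("pics/side0c.npy",allow_pickle=True).item()
im=s["image"]; cv2.imwrite("pics/scrop0.png",cv2.resize(im[165:270,225:315],None,fx=6,fy=6,interpolation=cv2.INTER_CUBIC))
hsv=cv2.cvtColor(im,cv2.COLOR_BGR2HSV)
for nm,cc in(("top",c),("side",s)):
    h=cv2.cvtColor(cc["image"],cv2.COLOR_BGR2HSV); u0,v0=proj(cc,(490,53,25))
    m=np.zeros(h.shape[:2],bool); a,b=int(v0),int(u0); m[a-8:a+9,b-8:b+9]=1
    m&=(h[...,0]>20)&(h[...,0]<36)&(h[...,1]>90); v,u=np.nonzero(m); print(nm,u.mean(),v.mean(),len(u),[ (ray(cc,u.mean(),v.mean(),z).round(1),loc(ray(cc,u.mean(),v.mean(),z))) for z in(18,24,34)])
E
```

```text
[620.5 153.   18. ]
[650.5 -81.9  18. ]
[513.4 -97.8  18. ]
[482.7 133.3  18. ]
[np.float64(236.8), np.float64(138.0), np.float64(233.1), np.float64(139.3)]
yaw [7.27131549 7.58393725 8.14760223 6.6061359 ]
ctr [566.80004551  26.64421214  18.        ]
piv [534.  -57.9  58. ] [-43.4 -79.6]
knob [492.  -93.9  99. ] [ -89.8 -109.9]
markfoot [486.5  54.5  24. ] [-76.  38.]
bladetop [486.8  53.4  35. ] [-75.9  36.8]
platetopend [629.8 -37.9  55. ] [ 54.2 -72.2]
top 218.8181818181818 236.9090909090909 33 [(array([486.6,  55.5,  18. ]), array([-75.8,  38.9])), (array([486.6,  54.8,  24. ]), array([-75.9,  38.3])), (array([486.4,  53.7,  34. ]), array([-76.2,  37.2]))]
side 291.875 223.9375 16 [(array([484.3,  51.1,  18. ]), array([-78.6,  34.9])), (array([485.9,  54.9,  24. ]), array([-76.6,  38.5])), (array([488.5,  61.2,  34. ]), array([-73.2,  44.4]))]
```

View pics/scrop0.png

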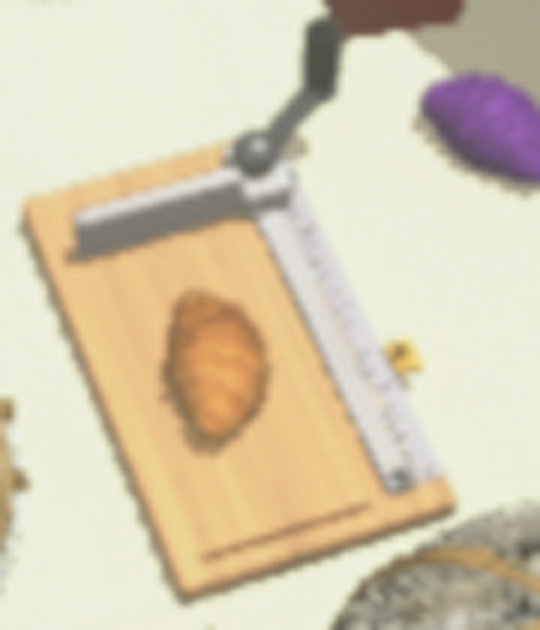

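```bash
cat >> h.py <<'E'
def delta(x,y,z,yawdeg):
    s=env.state(); p=s["eef_pos"]; yaw=s["tcp_rot"][2]; d=np.array([x,y,z])-p
    X=np.array([np.cos(yaw),np.sin(yaw)]); Y=np.array([np.sin(yaw),-np.cos(yaw)])
    t=-(np.radians(yawdeg)-yaw); t=(t+np.pi)%(2*np.pi)-np.pi
    print("pos",p.round(1),"yaw",np.degrees(yaw).round(2),"rp",s["tcp_rot"][:2].round(3),"op",round(s["opening"],3),"F",s["ft_force"].round(1),"t",s["t"])
    print("shift",(X@d[:2]).round(1),(Y@d[:2]).round(1),(-d[2]).round(1),"turn",t.round(3),"j",s["joints"].round(2))
E
python3 -m pendant '[[[0.8,0.037,-0.033,0,-0.149],[0.8,0.074,-0.066,0,-0.298],[0.8,0.111,-0.099,0,-0.447],[0.8,0.148,-0.132,0,-0.596],[0.8,0.185,-0.165,0,-0.745],[0.8,0.222,-0.198,0,-0.894],[0.8,0.259,-0.231,0,-1.043],[0.8,0.296,-0.264,0,-1.192]]]'
python3 - <<'E'
from h import *
delta(578,46.3,120,87.4)
c=np.load("pics/top0c.npy",allow_pickle=True).item(); W=np.load("pics/top0.npy"); h=cv2.cvtColor(c["image"],cv2.COLOR_BGR2HSV)
m=((h[...,1]<35)&(h[...,0]>90)).astype(np.uint8); m2=np.zeros_like(m); m2[160:235,315:390]=m[160:235,315:390]
cs,_=cv2.findContours(m2,cv2.RETR_EXTERNAL,cv2.CHAIN_APPROX_NONE)
for k in cs:
    if len(k)>30:
        e=cv2.fitEllipse(k); print("plate",e, ray(c,*e[0],12), e[1][0]*ray(c,1,0,12)[2]*2.68/12)
W2=np.load("pics/side0.npy"); 
for Wn,n in((W,"top"),(W2,"side")):
    P=Wn[(np.hypot(Wn[...,0]-597,Wn[...,1]+300)<85)&(Wn[...,2]>9)&(Wn[...,2]<25)]; print(n,len(P),(P.min(0)+P.max(0))/2,np.ptp(P,0), P.mean(0))
P=W2[(np.hypot(W2[...,0]-578,W2[...,1]-46)<60)&(W2[...,2]>28)&(W2[...,2]<62)]; print("side cro",len(P),P.mean(0),np.ptp(P,0),cv2.minAreaRect(P[:,:2].astype(np.float32)))
E
```

```text
t: 0.9
eef_pos: [387.7, -259.1, 192.0]
tcp_rot: [-3.142, 0.0, 1.489]
ft_force: [0.2, -0.8, 0.1]
opening: 0.802
pos [ 387.7 -259.1  192. ] yaw 85.29 rp [-3.142  0.   ] op 0.802 F [ 0.2 -0.8  0.1] t 0.9
shift 320.0 164.6 72.0 turn -0.037 j [-0.73  0.27  1.93 -0.    0.94 -0.65]
plate ((356.6937561035156, 195.0119171142578), (43.81513214111328, 55.25711441040039), 146.43325805664062) [ 600.43467848 -311.95452798   12.        ] 117.42455413818361
top 1492 [ 595.4503037  -306.78487093   16.33195944] [151.27642062 156.20520467  14.66140343] [ 595.81459063 -307.26756942   13.21869006]
side 695 [ 592.72386295 -306.48519683   15.53367971] [151.48187283 156.98835972  12.99141701] [ 591.57057127 -309.10639116   13.62638313]
side cro 333 [577.82953807  53.61307562  46.74542087] [81.15823509 82.39738583 32.57981608] ((562.0431518554688, 42.00010681152344), (79.85892486572266, 79.52039337158203), 13.137248039245605)
```

```bash
python3 -m pendant '[[[0.8,0.040,0.0206,0,-0.037],[0.8,0.080,0.0412,0,-0.037],[0.8,0.120,0.0618,0,-0.037],[0.8,0.160,0.0824,0,-0.037],[0.8,0.200,0.103,0.018,-0.037],[0.8,0.240,0.1236,0.036,-0.037],[0.8,0.280,0.144,0.054,-0.037],[0.8,0.320,0.165,0.072,-0.037]]]'
python3 - <<'E'
from h import *
delta(578,46.3,24,87.4)
E
```

```text
t: 1.7
eef_pos: [580.2, 45.1, 119.1]
tcp_rot: [-3.141, 0.0, 1.52]
ft_force: [0.0, -1.2, 0.2]
opening: 0.798
pos [580.2  45.1 119.1] yaw 87.09 rp [-3.141  0.   ] op 0.798 F [ 0.  -1.2  0.2] t 1.7
shift 1.1 -2.2 95.1 turn -0.005 j [-0.04  0.51  1.75 -0.    0.88  0.02]
```

```bash
python3 -m pendant '[[[0.8,0,-0.002,0.03,0],[0.8,0,-0.002,0.06,0],[0.8,0,-0.002,0.08,0],[0.8,0,-0.002,0.095,0],[0.8,0,-0.002,0.095,0],[0,0,-0.002,0.095,0],[0,0,-0.002,0.095,0],[0,0,-0.002,0.095,0]]]'
python3 - <<'E'
from h import *
delta(578,46.3,24,87.4)
E
```

```text
t: 2.5
eef_pos: [578.0, 43.3, 25.9]
tcp_rot: [3.14, 0.0, 1.52]
ft_force: [-0.6, 0.0, -0.0]
opening: 0.604
pos [578.   43.3  25.9] yaw 87.08 rp [3.14 0.  ] op 0.604 F [-0.6  0.  -0. ] t 2.5
shift 3.0 -0.2 1.9 turn -0.006 j [-0.04  0.64  1.82 -0.    0.68  0.01]
```

```bash
python3 -m pendant '[[[0,0,0,0,0],[0,0,0,0,0],[0,0,0,0,0],[0,0,0,0,0],[0,0,0,-0.02,0],[0,0,0,-0.05,0],[0,0,0,-0.09,0],[0,0,0,-0.12,0]]]'
python3 - <<'E'
from h import *
delta(595.5,-303,140,87.4)
c=cam("top"); cv2.imwrite("pics/top1.png",cv2.resize(c["image"][150:260,170:400],None,fx=3,fy=3)) 
im=c["image"][155:240,310:395]; cv2.imwrite("pics/plate.png",cv2.resize(im,None,fx=6,fy=6,interpolation=cv2.INTER_CUBIC))
E
```

```text
t: 3.3
eef_pos: [577.8, 43.4, 147.1]
tcp_rot: [3.14, 0.0, 1.52]
ft_force: [0.5, 0.4, -0.2]
opening: 0.016
pos [577.8  43.4 147.1] yaw 87.08 rp [3.14 0.  ] op 0.016 F [ 0.5  0.4 -0.2] t 3.3
shift -345.0 35.4 7.1 turn -0.006 j [-0.04  0.48  1.73 -0.    0.94  0.01]
```

View pics/plate.png

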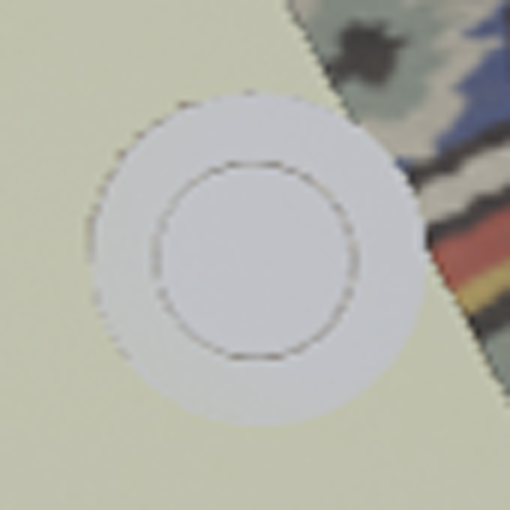

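The plate's outer circle is centred at crop (259,258) and its floor ring at (256,260). The opening of 0.016 means the croissant slipped out, so I look at the board again.

```bash
python3 -m pendant '[[[1,-0.04,0,0,0],[1,-0.08,0,0,0],[1,-0.12,0,0,0],[1,-0.16,0,0,0],[1,-0.2,0,0,0],[1,-0.2,0,0,0],[1,-0.2,0,0,0],[1,-0.2,0,0,0]]]'
python3 - <<'E'
from h import *
c0=np.load("pics/top0c.npy",allow_pickle=True).item()
for q,z in(((259,258),16),((256,260),5)): print("plate",ray(c0,(q[0]+.5)/6-.5+310,(q[1]+.5)/6-.5+155,z).round(1))
A=[]
for n in("top","side"):
    c=cam(n); W=cloud(c); h=cv2.cvtColor(c["image"],cv2.COLOR_BGR2HSV)
    u,v=proj(c,(575,40,35)); u,v=int(u),int(v)
    A.append(cv2.resize(c["image"][v-35:v+35,u-35:u+35],None,fx=5,fy=5,interpolation=cv2.INTER_CUBIC))
    m=np.zeros(h.shape[:2],np.uint8); m[v-35:v+35,u-35:u+35]=1
    m&=((h[...,0]<17)&(h[...,1]>130)).astype(np.uint8)
    nn,l,s,ce=cv2.connectedComponentsWithStats(m); k=1+np.argmax(s[1:,4])
    P=W[l==k]; P=P[P[:,2]>22]; cs,_=cv2.findContours((l==k).astype(np.uint8),0,1); r=cv2.minAreaRect(np.array([ray(c,*p[0],35)[:2] for p in cs[0]],np.float32))
    e,vv=np.linalg.eigh(np.cov(P[:,:2].T)); print(n,s[k],"mean",P.mean(0).round(1),"z",np.percentile(P[:,2],[5,95]).round(1),"rect",r,"axis",np.degrees(np.arctan2(vv[1,1],vv[0,1])), "zpeak xy",P[P[:,2]>P[:,2].max()-8].mean(0).round(1))
cv2.imwrite("pics/miss.png",np.hstack(A))
E
```

```text
t: 4.15
eef_pos: [567.3, -155.5, 144.9]
tcp_rot: [-3.141, -0.0, 1.52]
ft_force: [-0.2, 0.0, -0.5]
opening: 0.622
plate [ 593.1 -300.6   16. ]
plate [ 593.3 -301.4    5. ]
top [207 193  30  18 390] mean [578.5  46.1  48.6] z [38.5 57.7] rect ((579.540283203125, 47.87385940551758), (45.00398254394531, 76.68880462646484), 0.2297278195619583) axis 90.79394270596251 zpeak xy [578.3  44.9  57.1]
side [253 214  16  24 268] mean [580.1  55.   48.8] z [38.3 56.8] rect ((576.7836303710938, 45.08222961425781), (42.74367904663086, 79.50404357910156), 9.075952529907227) axis 92.3679789188005 zpeak xy [577.9  47.1  53.8]
```

View pics/miss.png

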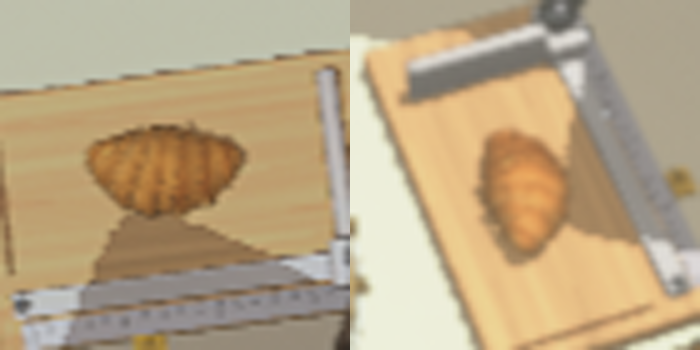

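The croissant is still lying on the board at (578.5, 46.5), turned slightly to about 91°. I had gripped too high and lifted too soon. I'll go lower and wait for a full grip.

```bash
python3 - <<'E'
from h import *
delta(578.5,46.5,100,91)
E
```

```text
pos [ 567.5 -155.2  145. ] yaw 87.16 rp [-3.142 -0.   ] op 0.705 F [-0.4  0.2 -0.2] t 4.25
shift 202.0 1.0 45.0 turn -0.067 j [-0.38  0.49  1.7   0.    0.95 -0.33]
```

```bash
python3 -m pendant '[[[0.8,0.04,0.001,0,-0.067],[0.8,0.08,0.001,0,-0.067],[0.8,0.12,0.001,0,-0.067],[0.8,0.16,0.001,0.01,-0.067],[0.8,0.19,0.001,0.03,-0.067],[0.8,0.202,0.001,0.045,-0.067],[0.8,0.202,0.001,0.045,-0.067],[0.8,0.202,0.001,0.045,-0.067]]]'
python3 - <<'E'
from h import *
delta(578.5,46.5,20.5,91)
E
```

```text
t: 5.05
eef_pos: [578.7, 45.7, 100.3]
tcp_rot: [-3.141, 0.0, 1.588]
ft_force: [-0.3, -1.1, 0.4]
opening: 0.804
pos [578.7  45.7 100.3] yaw 91.0 rp [-3.141  0.   ] op 0.804 F [-0.3 -1.1  0.4] t 5.05
shift 0.8 -0.2 79.8 turn 0.0 j [-0.03  0.54  1.77 -0.    0.84 -0.05]
```

```bash
python3 -m pendant '[[[0.8,0.001,0,0.03,0],[0.8,0.001,0,0.05,0],[0.8,0.001,0,0.066,0],[0.8,0.001,0,0.074,0],[0.8,0.001,0,0.08,0],[0.8,0.001,0,0.08,0],[0,0.001,0,0.08,0],[0,0.001,0,0.08,0]]]'
python3 - <<'E'
from h import *
delta(578.5,46.5,20.5,91)
E
```

```text
t: 5.85
eef_pos: [579.1, 46.2, 20.8]
tcp_rot: [3.14, 0.0, 1.587]
ft_force: [0.4, -0.3, -1.4]
opening: 0.684
pos [579.1  46.2  20.8] yaw 90.91 rp [3.14 0.  ] op 0.684 F [ 0.4 -0.3 -1.4] t 5.85
shift 0.3 -0.6 0.3 turn -0.002 j [-0.03  0.65  1.82 -0.    0.67 -0.05]
```

```bash
python3 -m pendant '[[[0,0,0,0,0],[0,0,0,0,0],[0,0,0,0,0],[0,0,0,0,0],[0,0,0,0,0],[0,0,0,0,0],[0,0,0,0,0],[0,0,0,0,0]]]'
```

```text
t: 6.65
eef_pos: [578.7, 46.3, 20.0]
tcp_rot: [-3.142, 0.0, 1.587]
ft_force: [-0.2, 0.9, 1.8]
opening: 0.451
```

```bash
python3 -m pendant '[[[0,0,0,-0.005,0],[0,0,0,-0.01,0],[0,0,0,-0.02,0],[0,0,0,-0.035,0],[0,0,0,-0.055,0],[0,0,0,-0.075,0],[0,0,0,-0.09,0],[0,0,0,-0.09,0]]]'
python3 - <<'E'
from h import *
delta(593.3,-301.5,110,91)
W=cloud(cam("side")); P=W[(np.hypot(W[...,0]-578,W[...,1]-46)<70)&(W[...,2]>26)&(W[...,2]<100)]; print(len(P),P[:,2].min())
E
```

```text
t: 7.45
eef_pos: [579.7, 46.3, 112.6]
tcp_rot: [3.137, 0.0, 1.587]
ft_force: [0.2, -0.1, -0.6]
opening: 0.45
pos [579.7  46.3 112.6] yaw 90.92 rp [3.137 0.   ] op 0.45 F [ 0.2 -0.1 -0.6] t 7.45
shift -348.0 8.0 2.6 turn -0.001 j [-0.03  0.52  1.76 -0.    0.86 -0.05]
49 26.013084316720583
```

```bash
python3 -m pendant '[[[0,-0.03,0.002,0,0],[0,-0.075,0.003,0,0],[0,-0.12,0.004,0,0],[0,-0.165,0.005,0,0],[0,-0.21,0.006,0,0],[0,-0.255,0.007,0,0],[0,-0.30,0.008,0,0],[0,-0.34,0.008,0,0]]]'
python3 - <<'E'
from h import *
delta(593.3,-301.5,8,91)
E
```

```text
t: 8.3
eef_pos: [591.5, -295.6, 108.9]
tcp_rot: [-3.141, -0.001, 1.586]
ft_force: [-0.3, 0.1, 0.6]
opening: 0.453
pos [ 591.5 -295.6  108.9] yaw 90.88 rp [-3.141e+00 -1.000e-03] op 0.453 F [-0.3  0.1  0.6] t 8.3
shift -5.9 1.7 100.9 turn -0.002 j [-0.56  0.63  1.55 -0.    0.97 -0.58]
```

```bash
python3 -m pendant '[[[0,-0.005,0.002,0.025,0],[0,-0.005,0.002,0.05,0],[0,-0.005,0.002,0.07,0],[0,-0.005,0.002,0.085,0],[0,-0.005,0.002,0.093,0],[0,-0.005,0.002,0.097,0],[0,-0.005,0.002,0.1,0],[0,-0.005,0.002,0.1,0]]]'
python3 - <<'E'
from h import *
delta(593.3,-301.5,8,91)
E
```

```text
t: 9.1
eef_pos: [594.4, -298.5, 10.4]
tcp_rot: [3.141, 0.0, 1.587]
ft_force: [0.3, 0.3, -0.7]
opening: 0.454
pos [ 594.4 -298.5   10.4] yaw 90.93 rp [3.141 0.   ] op 0.454 F [ 0.3  0.3 -0.7] t 9.1
shift -3.0 -1.2 2.4 turn -0.001 j [-0.56  0.75  1.6  -0.    0.79 -0.58]
```

Opening to about 0.75, slowly and a little lower, then going up.

```bash
python3 -m pendant '[[[0,-0.002,-0.001,0.002,0],[0.8,-0.002,-0.001,0.002,0],[0.8,-0.002,-0.001,0.002,0],[0.8,-0.002,-0.001,0.002,0],[0.8,-0.002,-0.001,0.002,0],[0.8,-0.002,-0.001,0.002,0],[0.8,-0.002,-0.001,0,0],[0.8,-0.002,-0.001,-0.02,0]]]'
python3 -m pendant '[[[0.8,0,0,-0.02,0],[0.8,0,0,-0.04,0],[0.8,0,0,-0.06,0],[0.8,0,0,-0.09,0],[0.8,0,0,-0.12,0],[0.8,0,0,-0.14,0],[0.7,0.04,0.0,-0.15,0],[0.6,0.08,0.0,-0.15,0]]]'
python3 - <<'E'
from h import *
# knob approach: board yaw 7.4 deg, lever angle ~1
delta(492,-94,130,7.4)
A=[]
for n in("top","side"):
    c=cam(n); u,v=map(int,proj(c,(593,-300,20))); A.append(cv2.resize(c["image"][v-35:v+35,u-35:u+35],None,fx=5,fy=5,interpolation=cv2.INTER_CUBIC))
    W=cloud(c); h=cv2.cvtColor(c["image"],cv2.COLOR_BGR2HSV); m=(h[...,0]<17)&(h[...,1]>120)&(np.hypot(W[...,0]-593,W[...,1]+300)<70)&(W[...,2]<60); P=W[m]; print(n,len(P),P.mean(0).round(1),P.min(0).round(1),P.max(0).round(1))
cv2.imwrite("pics/placed.png",np.hstack(A))
E
```

```text
t: 9.9
eef_pos: [592.2, -299.9, 28.4]
tcp_rot: [-3.138, -0.002, 1.587]
ft_force: [0.4, -0.4, -0.4]
opening: 0.801
t: 10.7
eef_pos: [592.2, -220.5, 181.7]
tcp_rot: [3.139, 0.001, 1.585]
ft_force: [1.4, 0.3, -0.7]
opening: 0.684
pos [ 592.2 -220.5  181.7] yaw 90.8 rp [3.139e+00 1.000e-03] op 0.684 F [ 1.4  0.3 -0.7] t 10.7
shift 127.9 -98.4 51.7 turn 1.456 j [-0.46  0.51  1.56 -0.    1.07 -0.47]<stdin>:7: RuntimeWarning: Mean of empty slice.
  ret = um.true_divide(
Traceback (most recent call last):
ValueError: zero-size array to reduction operation minimum which has no identity
```

```bash
python3 -m pendant '[[[0.6,0.022,-0.017,0,-0.12],[0.6,0.045,-0.034,0,-0.24],[0.6,0.068,-0.051,0.01,-0.36],[0.6,0.09,-0.068,0.02,-0.48],[0.6,0.11,-0.085,0.035,-0.6],[0.6,0.127,-0.099,0.052,-0.69],[0.6,0.127,-0.099,0.052,-0.69],[0.6,0.127,-0.099,0.052,-0.69]]]'
python3 - <<'E'
from h import *
delta(492,-94.5,70,130.5)
A=[]
for n in("top","side"):
    c=cam(n)
    for q in((593,-300,20),(500,-80,80)):
        u,v=map(int,proj(c,q)); A.append(cv2.resize(c["image"][v-30:v+30,u-30:u+30],(300,300),interpolation=cv2.INTER_CUBIC))
    W=cloud(c); h=cv2.cvtColor(c["image"],cv2.COLOR_BGR2HSV); P=W[(h[...,0]<17)&(h[...,1]>100)&(np.hypot(W[...,0]-593,W[...,1]+300)<70)&(W[...,2]<60)&(W[...,2]>8)]
    if len(P): print(n,len(P),P.mean(0).round(1),P.min(0).round(1),P.max(0).round(1))
cv2.imwrite("pics/placed.png",np.vstack([np.hstack(A[:2]),np.hstack(A[2:])]))
E
```

```text
t: 11.55
eef_pos: [491.5, -95.3, 128.5]
tcp_rot: [3.141, 0.001, 2.276]
ft_force: [0.2, 0.7, 0.3]
opening: 0.597
pos [491.5 -95.3 128.5] yaw 130.38 rp [3.141e+00 1.000e-03] op 0.597 F [0.2 0.7 0.3] t 11.55
shift 0.2 0.9 58.5 turn -0.002 j [-0.32  0.4   1.93 -0.    0.81 -1.03]
top 378 [ 594.2 -295.7   35.7] [ 572.  -336.1   21. ] [ 614.8 -258.    47.3]
side 159 [ 596.3 -286.8   35.4] [ 574.3 -326.6   18.1] [ 614.5 -260.5   49. ]
```

View pics/placed.png

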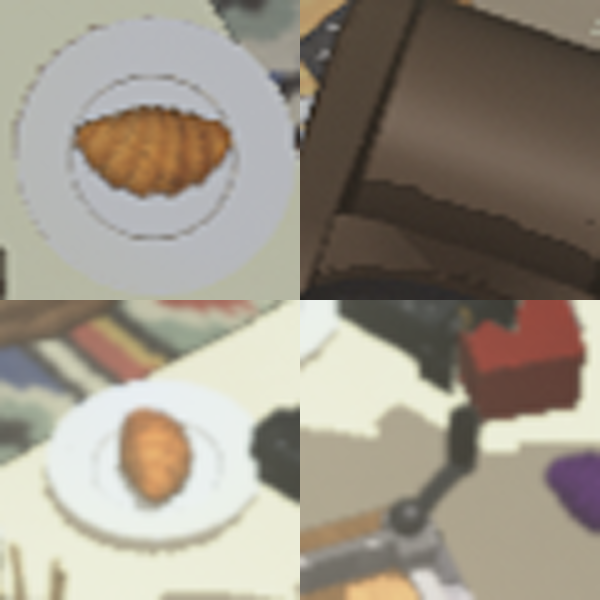

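The croissant lies on the plate centred within a few mm of the floor ring: crop (152,150) against ring (153,157). The lever is still open and the gripper is above the knob. I descend and grip.

```bash
python3 -m pendant '[[[0.6,0,0.001,0.02,0],[0.6,0,0.001,0.04,0],[0.6,0,0.001,0.052,0],[0.6,0,0.001,0.058,0],[0.6,0,0.001,0.058,0],[0,0,0.001,0.058,0],[0,0,0.001,0.058,0],[0,0,0.001,0.058,0]]]'
python3 -m pendant '[[[0,0,0,0,0],[0,0,0,0,0],[0,0,0,0,0],[0,0,0,0,0],[0,0,0,0,0],[0,0,0,0,0],[0,0,0,0,0],[0,0,0,0,0]]]'
python3 - <<'E'
from h import *
delta(492,-94.5,70,130.5)
E
```

```text
t: 12.45
eef_pos: [492.0, -94.5, 70.6]
tcp_rot: [3.141, 0.001, 2.277]
ft_force: [-0.6, -0.7, 0.0]
opening: 0.402
t: 13.25
eef_pos: [491.2, -94.6, 70.1]
tcp_rot: [-3.141, -0.001, 2.277]
ft_force: [-4.6, -2.6, 3.9]
opening: 0.173
pos [491.2 -94.6  70.1] yaw 130.46 rp [-3.141e+00 -1.000e-03] op 0.173 F [-4.6 -2.6  3.9] t 13.25
shift -0.5 0.7 0.1 turn -0.001 j [-0.32  0.49  1.99 -0.    0.67 -1.03]
```

```bash
python3 -m pendant '[[[0,0.0042,0.0027,0,0],[0,0.0126,0.0082,0,0],[0,0.0251,0.0164,0,0],[0,0.0377,0.0246,0,0],[0,0.0503,0.0327,0,0],[0,0.0628,0.0409,0,0],[0,0.0754,0.0491,0,0],[0,0.0838,0.0546,0,0]]]'
python3 - <<'E'
from h import *
delta(476.3,22.1,70,130.5)
for n in("top","side"):
    c=cam(n); np.save(f"pics/{n}2c.npy",c,allow_pickle=True)
A=[]
c=cam("side")
u,v=map(int,proj(c,(500,30,40))); cv2.imwrite("pics/s2.png",cv2.resize(c["image"][v-40:v+40,u-40:u+40],(640,640),interpolation=cv2.INTER_CUBIC)); print(u,v)
E
```

```text
t: 14.05
eef_pos: [477.7, 5.3, 70.1]
tcp_rot: [-3.14, -0.001, 2.277]
ft_force: [-6.1, -5.4, 5.4]
opening: 0.177
pos [477.7   5.3  70.1] yaw 130.49 rp [-3.14e+00 -1.00e-03] op 0.177 F [-6.1 -5.4  5.4] t 14.05
shift 13.7 9.9 0.1 turn -0.0 j [-0.13  0.47  2.04 -0.    0.64 -0.83]
285 214
```

View pics/s2.png

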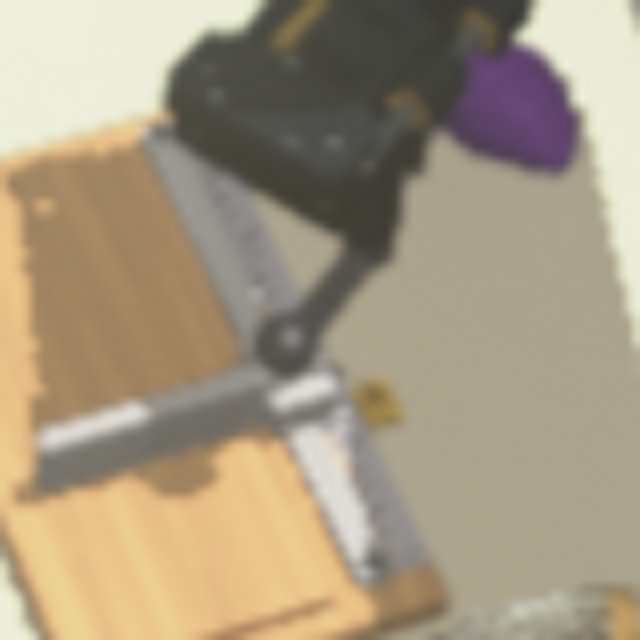

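The stop follows: pivot at crop (290,335), still before the clip at (380,405), with the lever open. Now the last stretch to the mark, then a check.

```bash
python3 -m pendant '[[[0,0.004,0.003,0,0],[0,0.008,0.0055,0,0],[0,0.0115,0.0075,0,0],[0,0.0144,0.0095,0,0],[0,0.0144,0.0095,0,0],[0,0.0144,0.0095,0,0],[0,0.0144,0.0095,0,0],[0,0.0144,0.0095,0,0]]]'
python3 - <<'E'
from h import *
delta(475.5,22.4,70,130.5)
c=cam("side"); u,v=map(int,proj(c,(500,45,40))); cv2.imwrite("pics/s3.png",cv2.resize(c["image"][v-25:v+25,u-25:u+25],(600,600),interpolation=cv2.INTER_CUBIC)); print(u,v); np.save("pics/side3c.npy",c,allow_pickle=True)
c=cam("top"); u,v=map(int,proj(c,(500,45,40))); cv2.imwrite("pics/t3.png",cv2.resize(c["image"][v-25:v+25,u-25:u+25],(600,600),interpolation=cv2.INTER_CUBIC))
# arc
th=np.radians(7.4); R=np.array([[np.cos(th),-np.sin(th)],[np.sin(th),np.cos(th)]])
s=env.state(); yaw=s["tcp_rot"][2]; p=s["eef_pos"][:2]; a0=.99
X=np.array([np.cos(yaw),np.sin(yaw)]); Y=np.array([np.sin(yaw),-np.cos(yaw)])
k=lambda a:R@(-55*np.array([np.sin(a),np.cos(a)]))
for a in np.linspace(a0,.45,9)[1:]: d=k(a)-k(a0); print([0]+[round(q/1000,4) for q in(X@d,Y@d)]+[0,round(a-a0,3)])
E
```

```text
t: 15.0
eef_pos: [475.6, 21.7, 70.1]
tcp_rot: [-3.14, -0.001, 2.277]
ft_force: [-6.4, -4.0, 5.4]
opening: 0.176
pos [475.6  21.7  70.1] yaw 130.47 rp [-3.14e+00 -1.00e-03] op 0.176 F [-6.4 -4.   5.4] t 15.0
shift 0.6 0.3 0.1 turn -0.001 j [-0.09  0.47  2.04 -0.    0.64 -0.8 ]
286 218
[0, np.float64(-0.0037), np.float64(0.0001), 0, np.float64(-0.068)]
[0, np.float64(-0.0074), np.float64(0.0005), 0, np.float64(-0.135)]
[0, np.float64(-0.0111), np.float64(0.0012), 0, np.float64(-0.202)]
[0, np.float64(-0.0147), np.float64(0.002), 0, np.float64(-0.27)]
[0, np.float64(-0.0182), np.float64(0.0032), 0, np.float64(-0.338)]
[0, np.float64(-0.0217), np.float64(0.0045), 0, np.float64(-0.405)]
[0, np.float64(-0.025), np.float64(0.0061), 0, np.float64(-0.473)]
[0, np.float64(-0.0282), np.float64(0.0079), 0, np.float64(-0.54)]
```

View pics/s3.png

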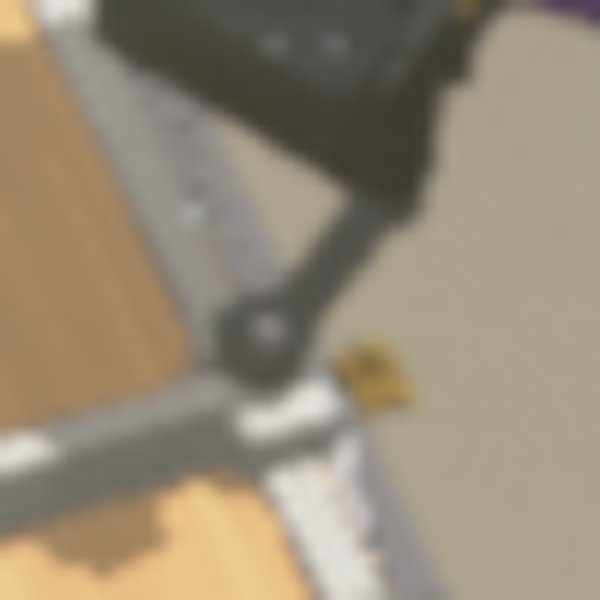

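The pivot is at crop (265,327), the clip at (375,378), and the carriage's upper +y edge runs (245,437)–(340,402). I hold these against the mark.

```bash
python3 - <<'E'
from h import *
th=np.radians(7.4); R=np.array([[np.cos(th),-np.sin(th)],[np.sin(th),np.cos(th)]])
c=np.load("pics/side3c.npy",allow_pickle=True).item()
for n,q,z in(("piv",(265,327),60),("clip",(375,378),24),("e1",(245,437),44),("e2",(340,402),44)):
    p=ray(c,(q[0]+.5)/12-.5+261,(q[1]+.5)/12-.5+193,z); print(n,p.round(1),(R.T@(p[:2]-[566.8,26.64])).round(1))
c0=np.load("pics/side0c.npy",allow_pickle=True).item()
# same edge features initially (scrop0: x6, origin 225,165)
for n,q,z in(("piv0",(257,148),60),("clip0",(403,356),24),("e1_0",(247,210),44),("e2_0",(293,188),44)):
    p=ray(c0,(q[0]+.5)/6-.5+225,(q[1]+.5)/6-.5+165,z); print(n,p.round(1),(R.T@(p[:2]-[566.8,26.64])).round(1))
E
```

```text
piv [517.   58.3  60. ] [-45.3  37.8]
clip [486.2  55.2  24. ] [-76.2  38.7]
e1 [526.   77.3  44. ] [-34.   55.5]
e2 [501.4  72.5  44. ] [-59.   53.9]
piv0 [533.  -58.1  60. ] [-44.4 -79.7]
clip0 [486.2  54.7  24. ] [-76.3  38.2]
e1_0 [543.7 -33.1  44. ] [-30.6 -56.3]
e2_0 [517.9 -41.6  44. ] [-57.3 -61.4]
```

View pics/t3.png

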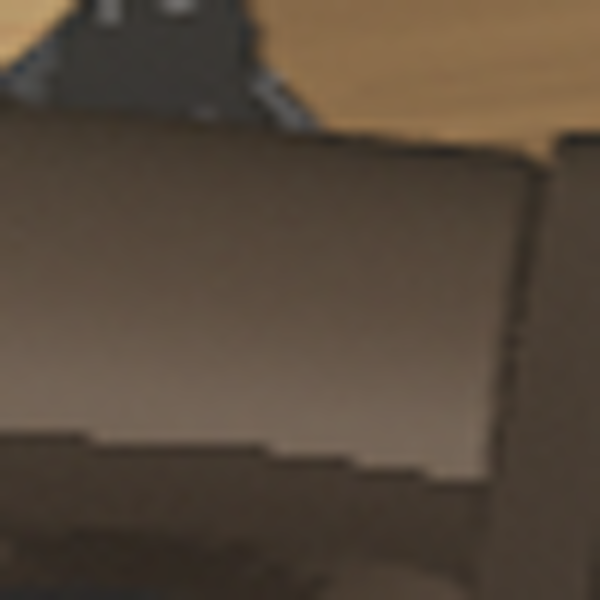

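The top view is blocked by the arm. The stop reads board y 37.7 against the mark at 38.4, which is 0.7 mm short. I fold along the arc with that added.

```bash
python3 -m pendant '[[[0,-0.0031,0.0005,0,-0.068],[0,-0.0068,0.0009,0,-0.135],[0,-0.0105,0.0016,0,-0.202],[0,-0.0141,0.0024,0,-0.27],[0,-0.0176,0.0036,0,-0.338],[0,-0.0211,0.0049,0,-0.405],[0,-0.0244,0.0065,0,-0.473],[0,-0.0276,0.0083,0,-0.54]]]'
cat > arc.py <<'E'
from h import *
import sys
a0,a1=map(float,sys.argv[1:3])
th=np.radians(7.4); R=np.array([[np.cos(th),-np.sin(th)],[np.sin(th),np.cos(th)]])
s=env.state(); yaw=s["tcp_rot"][2]; p=s["eef_pos"][:2]
X=np.array([np.cos(yaw),np.sin(yaw)]); Y=np.array([np.sin(yaw),-np.cos(yaw)])
l=R.T@(p-[566.0,25.94]); print("knob local",l.round(2)); a=np.arcsin((-45-l[0])/-55*-1); print("a from x",a,"pivot y",l[1]+55*np.cos(a))
k=lambda a:R@(np.array([-45,38.4])-55*np.array([np.sin(a),np.cos(a)]))+[566.0,25.94]
for a in np.linspace(a0,a1,9)[1:]: d=k(a)-p; print([round(float(q)/1000,4) for q in(X@d,Y@d)]+[0,round(a-a0,3)])
delta(*k(a1),70,187.4)
E
python3 arc.py 0.45 0
```

```text
t: 15.9
eef_pos: [500.9, 5.9, 70.1]
tcp_rot: [-3.141, -0.0, 2.82]
ft_force: [-1.7, -3.8, 2.5]
opening: 0.175
knob local [-67.12 -11.47]
a from x 0.4138024679232564 pivot y 38.88611682594895
[-0.0013, -0.0004, 0, np.float64(-0.056)]
[-0.0044, -0.0001, 0, np.float64(-0.112)]
[-0.0075, 0.0003, 0, np.float64(-0.169)]
[-0.0105, 0.0009, 0, np.float64(-0.225)]
[-0.0135, 0.0017, 0, np.float64(-0.281)]
[-0.0164, 0.0026, 0, np.float64(-0.338)]
[-0.0193, 0.0038, 0, np.float64(-0.394)]
[-0.0221, 0.005, 0, np.float64(-0.45)]
pos [500.9   5.9  70.1] yaw 161.56 rp [-3.141 -0.   ] op 0.175 F [-1.7 -3.8  2.5] t 15.9
shift -22.1 5.0 0.1 turn -0.451 j [-0.12  0.49  1.98 -0.    0.67 -1.37]
```

```bash
python3 -m pendant '[[[0,-0.0015,-0.0002,0,-0.056],[0,-0.0044,0,0,-0.112],[0,-0.0075,0.0004,0,-0.169],[0,-0.0105,0.0009,0,-0.225],[0,-0.0135,0.0017,0,-0.281],[0,-0.0164,0.0026,0,-0.338],[0,-0.0193,0.0038,0,-0.394],[0,-0.0221,0.005,0,-0.45]]]'
python3 arc.py 0 0; python3 - <<'E'
from h import *
th=np.radians(7.4); R=np.array([[np.cos(th),-np.sin(th)],[np.sin(th),np.cos(th)]])
c=cam("side"); u,v=map(int,proj(c,(500,45,40))); cv2.imwrite("pics/s4.png",cv2.resize(c["image"][v-25:v+25,u-25:u+25],(600,600),interpolation=cv2.INTER_CUBIC)); print(u,v,env.state()["ft_force"]); np.save("pics/side4c.npy",c,allow_pickle=True)
E
```

```text
t: 16.7
eef_pos: [523.9, 3.6, 70.1]
tcp_rot: [-3.141, 0.0, -3.014]
ft_force: [-8.3, -4.3, 3.2]
opening: 0.175
knob local [-44.67 -16.69]
a from x -0.005985732597137193 pivot y 38.312359907040374
[0.0003, 0.0001, 0, np.float64(0.0)]
[0.0003, 0.0001, 0, np.float64(0.0)]
[0.0003, 0.0001, 0, np.float64(0.0)]
[0.0003, 0.0001, 0, np.float64(0.0)]
[0.0003, 0.0001, 0, np.float64(0.0)]
[0.0003, 0.0001, 0, np.float64(0.0)]
[0.0003, 0.0001, 0, np.float64(0.0)]
[0.0003, 0.0001, 0, np.float64(0.0)]
pos [523.9   3.6  70.1] yaw -172.7 rp [-3.141  0.   ] op 0.175 F [-8.3 -4.3  3.2] t 16.7
shift 0.3 0.1 0.1 turn -0.002 j [-0.12  0.51  1.93 -0.    0.7  -1.82]
286 218 [-2.86178437 -4.19861311  5.5434297 ]
```

View pics/s4.png

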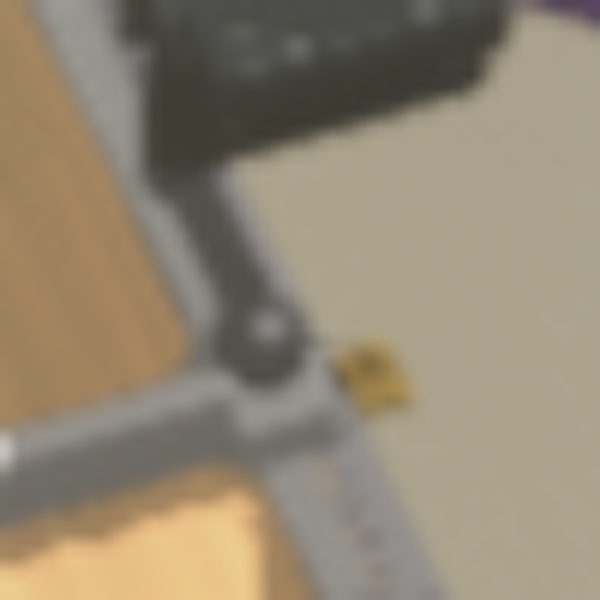

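The lever lies along the rail, pivot at (263,330), and the pointer tip at about (338,372) meets the clip at (375,378). I press 1.5 mm further towards closed to confirm the stop.

```bash
python3 -m pendant '[[[0,-0.0005,0,0,0],[0,-0.001,0,0,0],[0,-0.0015,0,0,0],[0,-0.0015,0,0,0],[0,-0.0015,0,0,0],[0,-0.0015,0,0,0],[0,-0.0015,0,0,0],[0,-0.0015,0,0,0]]]'
python3 arc.py 0 0 | grep -v '^\[' ; python3 - <<'E'
from h import *
th=np.radians(7.4); R=np.array([[np.cos(th),-np.sin(th)],[np.sin(th),np.cos(th)]])
c=cam("side")
for n,q,z in(("piv",(263,330),60),("clip",(375,378),24),("tip",(338,372),26),("tip",(338,372),32),("lever mid",(215,220),57)):
    p=ray(c,(q[0]+.5)/12-.5+261,(q[1]+.5)/12-.5+193,z); print(n,p.round(1),(R.T@(p[:2]-[566.8,26.64])).round(1))
h=cv2.cvtColor(c["image"],cv2.COLOR_BGR2HSV)
m=np.zeros(h.shape[:2],bool); m[216:232,282:302]=1; m&=(h[...,0]>18)&(h[...,0]<36)&(h[...,1]>110); v,u=np.nonzero(m); p=ray(c,u.mean(),v.mean(),24); print("clip mask",len(u),(R.T@(p[:2]-[566.8,26.64])).round(1))
print([env.state()["ft_force"].round(1) for _ in range(2)])
E
```

```text
t: 17.55
eef_pos: [523.7, 3.8, 70.0]
tcp_rot: [3.142, -0.003, -3.016]
ft_force: [-7.2, -5.0, 5.2]
opening: 0.177
knob local [-44.79 -16.47]
a from x -0.0038933255902091506 pivot y 38.52669201554607
pos [523.7   3.8  70. ] yaw -172.83 rp [ 3.142e+00 -3.000e-03] op 0.177 F [-7.2 -5.   5.2] t 17.55
shift 0.2 -0.1 0.0 turn -0.004 j [-0.12  0.52  1.93 -0.    0.7  -1.81]
piv [517.7  59.   60. ] [-44.5  38.4]
clip [486.2  55.2  24. ] [-76.2  38.7]
tip [495.1  52.8  26. ] [-67.8  35.2]
tip [496.5  56.6  32. ] [-65.8  38.8]
lever mid [520.   23.7  57. ] [-46.8   3.1]
clip mask 16 [-76.2  39.4]
[array([-7.3, -5.7,  6. ]), array([-7.3, -5.7,  6. ])]
```

```bash
python3 - <<'E'
from h import *
c=cam("side"); W=cloud(c); h=cv2.cvtColor(c["image"],cv2.COLOR_BGR2HSV); P=W[(h[...,0]<17)&(h[...,1]>100)&(np.hypot(W[...,0]-593,W[...,1]+300)<70)&(W[...,2]<60)&(W[...,2]>8)]; print(len(P),P.mean(0).round(1))
s=env.state(); print(s["eef_pos"],s["opening"],s["ft_force"]); print(env.job_done())
E
```

```text
160 [ 596.2 -286.6   35.5]
[523.68180521   3.82386919  69.99589282] 0.17545294879382586 [-7.17820562 -4.60884074  5.36978336]
the job is handed in; nothing more can be done
None
```

The job is handed in: the croissant is on the plate, the stop is on the brass mark, the lever is closed and the gripper still holds the knob. It took about 18 s of the 61 s allowed.

- **Croissant:** The first grasp was too high and came up empty, turning the croissant a few degrees on the board. The second, lower grasp held. It now lies within a few mm of the plate's centre, and a last side-camera look found it unmoved.
- **Stop on the mark:** I drew the stop about 118 mm with the lever open, then folded the lever along its arc. At the end the arm's own reading put the pivot at board y = 38.5 mm and the side camera put it at 38.4 mm. The mark itself read between 38.2 and 39.4 mm across its measurements, so the stop is on it to within about 1 mm. The arm blocked the top camera, so that view could not confirm it.
- **Lever closed:** Pressing a further 1.5 mm towards closed did not move the knob, so it is against its end stop. The measured angle was about 0. The knob is gripped at an opening of 0.175, and the wrist force is about 10 N.
- **Bystanders:** I planned the moves clear of the cup, tin and ring cookie and saw no contact, but I did not measure their positions again at the end.

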